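Lock the workshop tool chest: line up the slotted disc and push the bolt home

ROBOT

A 6-joint arm with a two-finger parallel gripper is mounted at the origin on the work surface. World frame = base frame: x ahead of the robot, y to its left, z up, the work surface at z = 0. Lengths are in m, angles in degrees, forces in N, time in s.
With the tool pointing down it reaches from about 0.4 to 0.825 m from the base axis. Payload 7 kg.
Tool frame: the origin (TCP) lies between the finger pads; the fingertips stand 22 mm ahead of it and the grasp point (between the pads) lies 3 mm ahead of it; z points along the fingers, y is the direction in which the jaws open and shut (so a half turn about z gives the same grasp; the last joint's range is limited). The gripper opens to 88 mm and grips with 3 to 60 N. Pads are 19 mm wide; open, the fingers measure 130 mm over their backs; the gripper's body (78 mm by 193 mm) begins 47 mm behind the grasp point.
Start: joints at [80.621, 20.546, 0.682, 0, -70.136, -16.507], TCP at [0.295, 0.607, 0.249] pointing down, gripper open.
Joint ranges: [-176.03, 176.03], [-82.01, 121.73], [-58.28, 71.71], [-173.87, 95.51], [-174.79, -0.11], [-173.66, 173.66]. Speed limits (degrees/s): [136.94, 136.94, 172.46, 180, 180, 180].

INTERFACE

Orientations are given as [roll, pitch, yaw] about the fixed x, y, z axes, in that order (R = Rz(yaw) Ry(pitch) Rx(roll)).
In Python, from plant import telemetry, cams, r gives the robot as it stands.
- The arm moves only by the tool carry_out, never from a script. Its argument "commands" is one flat list of numbers, 5 for each row, row after row: the shift along the world's x, y, z as a fraction of full scale, then the turn about the world's z as a fraction of full scale, then the gripper's target within -1 to 1 (shut at 1, half-way at 0, fully open at -1). In form: [x, y, z, turn, claw, x, y, z, turn, claw, ...]. A call has 1 to 8 rows; each row shifts and turns the commanded pose from where the row before left it; what a row does not reach is not made up. Full scale, the value 1, is 0.04 m for a shift and 4 degrees for a turn. A row lasts 1/10 s, in which the tool goes at most 50 mm and 8.59 degrees, less where a joint would pass 70% of its speed; a pose out of reach is approached as far as the arm can. A call with a number of a shift or a turn outside -1 to 1 is refused whole. A call with a gripper value outside its range is refused whole. The fingers move at their own pace and stop on an object; "grip_force" is the grip in N (left out, the last holds). Time passes only in rows, so rows that do not move let the fingers close. It gives the time, the measured TCP pose, the force and the opening at its end, in the units of the state.
- telemetry.get_state(): the state, without advancing time (a new reading comes with each control period).
- cams.capture(name): name is "side" or "top" or "wrist"; returns a dict with "frame" (420x560x3 uint8, red, green, blue), "camera_matrix" (3x3 intrinsics, pixels), "camera_from_world" (4x4, takes a point from world to camera coordinates); the wrist camera has in their place "mount" (4x4, takes a point from camera to tool coordinates, whose origin is the TCP and whose axes are the flange's). Camera axes: x right, y down, z forward; pixel columns grow to the right and rows downward; lengths in m; the calibration is good to about 2 mm. A picture is of the moment at which its call begins: read the wrist's pose just before it. There is no depth.
- r.close_job(): hands the job in, once; it reports no verdict.
The state is a dict: "time_s": time; "joints": joint angles; "qd": joint speeds; "joint_torque": joint torques, N m; "tcp_pos": TCP position; "eef_rot": TCP orientation; "contact_force": force on the tool from outside, world axes, zero at the start; "moment": the same for the moment, N m; "gripper_width": finger opening in m.
Only numpy, scipy, OpenCV 4.12 (cv2) and the standard library are available. Lean on these libraries where they do the work, as an engineer would, in place of code of your own. Each camera call takes 0.05 s, during which the arm holds its last target. There are 200 camera calls.

TASK

Lock the blue tool chest. With the fingertips, push the red knob round until the slot in the brass disc lines up with the steel bolt, then push the bolt by its black post through the slot until it is fully home in the yellow keeper. Push gently and only push: do not take the knob, the post or anything else between the fingers, do not force anything, and leave the other tools where they are.

Things in the scene. Friction and masses are not known exactly. Their poses are not given: they have to be found in the camera images.
- chest: blue steel tool chest, 240 (x) x 340 (y) x 70 mm high, fixed to the bench. Origin: centre of its underside. The lock is on its lid, which is 70 mm above the bench. All of the lock lies along the chest's own y axis (x = 0): from -y to +y come the bolt, the disc and the yellow keeper. The bolt slides towards the chest's +y between two aluminium guides, 31 mm wide over both, whose tops are 16 mm above the lid.
- slot (a point): middle of the top face of the brass disc, on the disc's upright turning axis, 70 mm to +y of the chest's origin and 20 mm above the lid. The disc is 90 mm across. A slot 20 mm wide with flared mouths runs right across it through the centre, along this point's y axis. The bolt can pass only when the slot is parallel to the chest's y axis, either way round; else it stops at the disc's rim. Up to about 0.1 rad of error the bolt's tapered nose pulls the disc straight.
- disc (a joint): angle of the disc (rad), growing anticlockwise from above. The slot lines up with the bolt at 0 (knob on the chest's -x side of the axis) and as well at 3.14 (knob on the +x side); either will do. It turns freely between -0.5 and 3.64, starts somewhere between 0.5 and 2.64, takes about 2 to 4 N at the knob, and stays where it is left.
- knob (a point): centre of the top of the round upright red knob that stands on the disc 30 mm from its axis, at a right angle to the slot. Knob: 15 mm across (cap 18 mm), 28 mm high, from 20 to 48 mm above the lid.
- bolt (a joint): travel of the bolt (m) towards the chest's +y: 0 fully drawn back, 0.136 fully home against its stop. It starts at 0 to 0.015; its nose meets the disc's rim at about 0.021 and enters the keeper at about 0.116. It takes about 2 to 5 N when the slot is lined up, and stays where it is left.
- post (a point): centre of the top of the round upright black post on the rear of the bolt. Post: 15 mm across (cap 18 mm), 30 mm high, from 18 to 48 mm above the lid. The steel bolt, 13 mm wide, reaches 130 mm ahead of it (+y) and 10 mm behind it; the bolt's top is 18 mm above the lid. When the bolt is home the post is 60 mm short of the disc's axis.
- keeper (a point): middle of the mouth of the yellow keeper, a fixed block 41 x 24 mm and 23 mm high above the lid, 50 mm to +y of the disc's axis, that takes the bolt's nose.
- jar: small glass jar, 42 mm across, 42 mm high, loose on the far side of the chest's lid. A bystander.
- block: steel bench block, 45 x 60 x 18 mm, loose on the far side of the chest's lid. A bystander.
- pliers: orange-handled pliers, about 170 mm long and 12 mm high, loose on the bench to the chest's -y side. A bystander.
- mallet: wooden mallet, 240 mm long, about 30 mm high, loose on the bench to the chest's +y side. A bystander.
- file: file with a wooden handle, 190 mm long, about 25 mm high, loose on the bench just beyond the chest. A bystander.

How it is judged (in metres and radians):
On the way, in this order (a step that is already met when the one before it is completed fails the run):
1. the disc's slot is lined up with the bolt (within 0.17 rad) while the bolt is still outside it (angle between the y axis of slot and the y axis of chest, either way round below 0.17 rad and value of joint bolt below 0.05 m), for 0.1 s.
2. the bolt is through the slot and home in the keeper (value of joint bolt above 0.128 m), for 0.2 s.
At the end, for the whole second after the job is handed in: The bolt is within 8 mm of its stop, through the slot of the disc (slot within 0.12 rad of the bolt's line) and in the keeper, at rest (value of joint bolt above 0.128 m and angle between the y axis of slot and the y axis of chest, either way round below 0.12 rad and velocity of joint bolt between -0.005 and 0.005 m/s); the robot touches nothing.
It fails at once if the knob is held between the fingers (horizontal distance between the grasp point and knob below 0.009 m and z of the grasp point in the frame of knob below 0.014 m and contact force between the fingers and anything else above 0.5 N).
It fails at once if the post is held between the fingers (horizontal distance between the grasp point and post below 0.009 m and z of the grasp point in the frame of post below 0.014 m and contact force between the fingers and anything else above 0.5 N).
It fails at once if something is forced: the fingers push with more than 50 N (contact force between the fingers and anything else above 50 N).
It fails at once if a bystander on the bench or lid is moved more than 25 mm or lifted (distance of any of jar, block, pliers, mallet, file from where it was at the start of the episode above 0.025 m).
It also fails if it takes over 51 s, if anything falls off the work surface, if the arm or the gripper's body presses on something with over 40 N, if the wrist force passes 120 N, or if a joint passes its speed limit or range.

## Working session

There is one attempt and no reset: what is moved stays moved. The work goes in short steps, Python scripts to look and compute and a tool call to move; the robot and the scene stay as the last step left them, time stands still between calls to the robot, and variables do not carry over. Pictures are saved under pics/ and viewed, about 8 in all and at most 12, crops included, and the job is handed in when it is done.

Besides the shell and the picture viewer there is one more tool, called after ">>>" by a JSON object that holds its "fn" and its "kwargs". carry_out: Moves the arm, as the interface text tells. Shift numbers are shares of 0.04 m and turn numbers shares of 4 degrees, none past 1 either way. Its arguments: {"type":"object","properties":{"commands":{"type":"array"},"grip_force":{"type":"number"}},"required":["commands"]}

```bash
mkdir -p pics
python3 - <<'E'
from plant import telemetry, cams, r
import cv2,numpy as np,pickle
print(telemetry.get_state())
d={}
for n in("top","side"):
    c=cams.capture(n);d[n]=c
    cv2.imwrite(f"pics/{n}0.png",c["frame"][:,:,::-1])
    print(n,c["camera_matrix"].tolist(),c["camera_from_world"].round(4).tolist())
pickle.dump(d,open("c0.pkl","wb"))
E
```

```text
{'time_s': 0.0, 'joints': array([ 8.06212034e+01,  2.05917557e+01,  6.32879361e-01, -1.93265945e-02,
       -7.01363975e+01, -1.65042663e+01]), 'qd': array([-0.06882343,  0.00630183, -0.04669568, -0.09069976,  0.06275597,
        0.00011238]), 'joint_torque': array([-3.78531222e-04, -5.82727754e+01,  2.93042189e+01,  6.99670002e+00,
        6.75269999e-03, -1.68083188e-04]), 'tcp_pos': array([0.29451601, 0.60684538, 0.24761475]), 'eef_rot': array([ 1.79903490e+02, -9.64896504e-03, -2.58896367e+01]), 'contact_force': array([ 0.20103583,  0.37663188, -0.13371526]), 'moment': array([ 0.06857957,  0.01325537, -0.03820879]), 'gripper_width': 0.08741267464830545}
top [[418.73136819920364, 0.0, 280.81996179679425], [0.0, 418.73136819920364, 211.22827817889754], [0.0, 0.0, 1.0]] [[-0.0142, -0.9998, 0.0116, 0.0289], [-0.9858, 0.012, -0.1672, 0.6142], [0.1671, -0.0139, -0.9858, 0.9598], [0.0, 0.0, 0.0, 1.0]]
side [[481.588247557228, 0.0, 271.6766447979636], [0.0, 481.588247557228, 211.79943018696144], [0.0, 0.0, 1.0]] [[0.9652, -0.2616, -0.006, -0.565], [-0.1913, -0.6898, -0.6982, 0.2067], [0.1785, 0.675, -0.7159, 1.0932], [0.0, 0.0, 0.0, 1.0]]
```

View pics/top0.png

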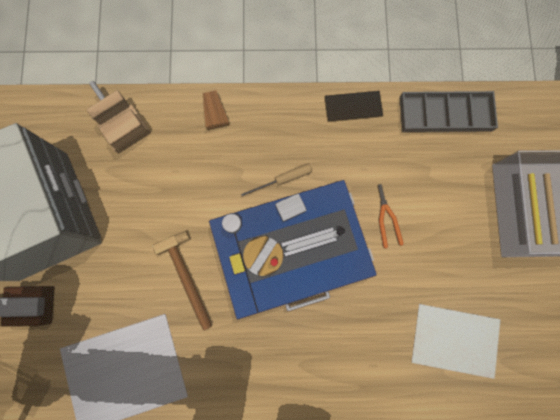

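View pics/side0.png

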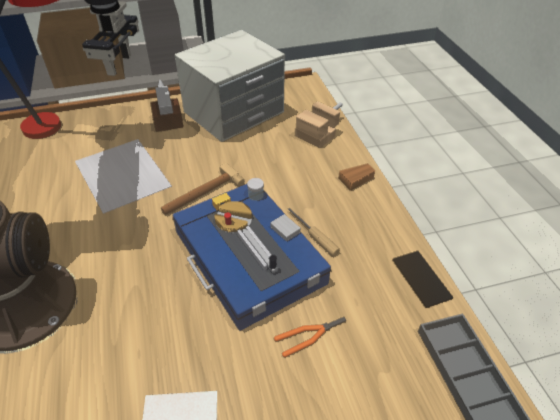

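The top view shows the post at about (340,231), disc about (263,256), knob about (274,262) and keeper about (237,263). The chest's +y points left in the image and the bystanders are on the far (+x) side.

```bash
cat > h.py <<'E'
import numpy as np,cv2
def cast(c,uv,z):
    K=c["camera_matrix"];T=c["camera_from_world"];R=T[:3,:3];o=-R.T@T[:3,3]
    d=R.T@np.linalg.solve(K,[uv[0],uv[1],1]);return o+d*(z-o[2])/d[2]
def blob(f,lo,hi,box,name=""):
    h=cv2.cvtColor(f,cv2.COLOR_RGB2HSV);m=cv2.inRange(h,np.array(lo),np.array(hi))
    x0,y0,x1,y1=box;k=np.zeros_like(m);k[y0:y1,x0:x1]=m[y0:y1,x0:x1]
    n,l,s,c=cv2.connectedComponentsWithStats(k)
    if n<2:return None
    i=1+np.argmax(s[1:,4]);return c[i],s[i],(l==i).astype(np.uint8)
E
python3 - <<'E'
import pickle,numpy as np,cv2
from h import *
d=pickle.load(open("c0.pkl","rb"))
c=d["top"];f=c["frame"]
def show(n,lo,hi,box,z):
    b=blob(f,lo,hi,box)
    if b: print(n,b[0].round(1),b[1],cast(c,b[0],z).round(4)); return b
b=show("chest",(105,120,30),(125,255,255),(190,160,390,330),.07)
hull=cv2.convexHull(cv2.findContours(b[2],0,2)[0][0]);rc=cv2.minAreaRect(hull);print(rc)
for p in cv2.boxPoints(rc):print(p,cast(c,p,.07).round(3))
show("knob",(0,150,80),(6,255,255),(240,230,300,290),.118)
show("keeper",(20,150,120),(32,255,255),(220,240,250,290),.093)
show("post",(0,0,0),(180,255,45),(325,215,355,245),.11)
show("disc",(10,80,60),(24,255,255),(235,225,295,285),.09)
cr=f[200:300,200:380];cv2.imwrite("pics/crop1.png",cv2.resize(cr[:,:,::-1],None,fx=4.4,fy=4.4,interpolation=cv2.INTER_CUBIC))
E
```

```text
chest [310.4 261.3] [ 247  189  123  122 4475] [ 0.4925 -0.046   0.07  ]
((301.51214599609375, 245.62838745117188), (98.6703872680664, 120.69353485107422), 72.07208251953125)
[228.90918 217.26465] [0.598 0.144 0.07 ]
[343.74237 180.11273] [ 0.685 -0.131  0.07 ]
[374.1151  273.99213] [ 0.461 -0.193  0.07 ]
[259.28192 311.14404] [0.381 0.073 0.07 ]
knob [273.7 261.7] [271 259   7   7  39] [0.4903 0.039  0.118 ]
keeper [236.3 262.9] [231 255  12  17 106] [0.49   0.1239 0.093 ]
disc [253.  250.1] [242 236  26  33 448] [0.5188 0.0862 0.09  ]
```

View pics/crop1.png

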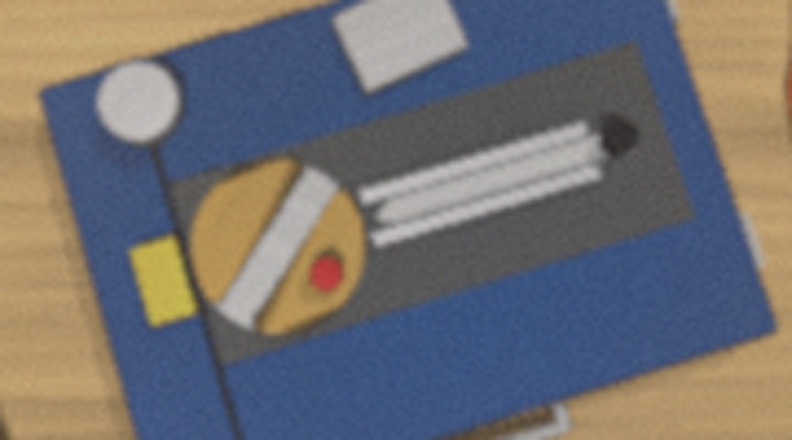

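The crop shows the slot running from (238,310) to (320,180) in crop pixels, the knob at (326,271), the post cap at (620,134), the disc centre at about (278,245), and the bolt nose just short of the rim.

Run:
```python
import pickle
from h import *
c=pickle.load(open("c0.pkl","rb"))["top"]
P=lambda u,v,z:cast(c,(200+u/4.4,200+v/4.4),z)[:2]
post=P(620,134,.118);disc=P(278,245,.09);knob=P(326,271,.118);keep=P(162,281,.093);nose=P(375,213,.088)
s=P(320,182,.085)-P(238,308,.085)
g=(P(588,128,.086)+P(600,173,.086))/2-(P(362,192,.086)+P(378,240,.086))/2
an=lambda v:np.degrees(np.arctan2(v[1],v[0]))
for n,v in dict(post=post,disc=disc,knob=knob,keep=keep,nose=nose).items():print(n,v.round(4))
print("yaxis",an(disc-post),an(-g),an(keep-post),an(keep-disc),np.linalg.norm(disc-post),"slot",an(s),"knobdir",an(knob-disc),np.linalg.norm(knob-disc))
```

```text
post [ 0.5579 -0.1123]
disc [0.5057 0.063 ]
knob [0.4906 0.0382]
keep [0.4879 0.1227]
nose [0.5218 0.0124]
yaxis 106.58804441650632 105.50881435254841 106.60086224284377 106.6384926321948 0.18290283777709587 slot -33.66133204517578 knobdir -121.2965747692087 0.029039522937956207
```

Measured: the chest's y axis points at 106.5° in the world and the disc is at about +0.72 rad. I'll close the fingers and turn the pad face square to chest y. Then I'll come down on the bolt side of the knob and push it towards chest +y.

>>> {"fn": "carry_out", "kwargs": {"commands": [0.33,-1,0,-0.8,1,0.33,-1,0,-0.8,1,0.33,-1,0,-0.8,1,0.33,-1,0,-0.8,1,0.33,-1,0,-0.8,1,0.33,-1,0,-0.8,1,0.33,-1,0,-0.8,1,0.33,-1,0,-0.8,1], "grip_force": 20}}

```text
time_s: 0.9
tcp_pos: [0.4003, 0.2855, 0.2484]
eef_rot: [180.0, 0.0, -51.6]
contact_force: [1.6, 0.2, -0.3]
gripper_width: 0.0295
```

>>> {"fn": "carry_out", "kwargs": {"commands": [0.33,-1,0,-0.8,1,0.33,-1,0,-0.8,1,0.33,-1,0,-0.8,1,0.33,-1,0,-0.8,1,0.33,-1,0,-0.8,1,0.33,-1,0,-0.8,1,0.33,-1,0,-0.7,1,0,0,0,0,1]}}

```text
time_s: 1.7
tcp_pos: [0.4931, 0.0035, 0.2481]
eef_rot: [179.9, -0.0, -73.8]
contact_force: [0.7, -0.5, 0.0]
gripper_width: 0.0005
```

>>> {"fn": "carry_out", "kwargs": {"commands": [0,0,-0.5,0,1,0,0,-0.5,0,1,0,0,-0.5,0,1,0,0,0,0,1,0,0,0,0,1,0,0,0,0,1]}}

```text
time_s: 2.3
tcp_pos: [0.4933, 0.0076, 0.1897]
eef_rot: [-179.9, -0.0, -73.4]
contact_force: [-0.2, 0.2, 2.2]
gripper_width: 0.0008
```

```bash
cat >> h.py <<'E'
from scipy.spatial.transform import Rotation as Ro
def wcam(cams,tel):
    s=tel.get_state();c=cams.capture("wrist")
    A=np.eye(4);A[:3,:3]=Ro.from_euler("xyz",s["eef_rot"],degrees=True).as_matrix();A[:3,3]=s["tcp_pos"]
    c["camera_from_world"]=np.linalg.inv(A@c["mount"]);return s,c
E
python3 - <<'E'
from plant import telemetry,cams
from h import *
import pickle
s,c=wcam(cams,telemetry)
pickle.dump(c,open("w1.pkl","wb"))
print(s["tcp_pos"],s["eef_rot"])
f=c["frame"];cv2.imwrite("pics/w1.png",f[:,:,::-1])
E
```

```text
[0.49330925 0.00764296 0.18965759] [-1.79915488e+02 -8.26748281e-03 -7.34491582e+01]
```

View pics/w1.png

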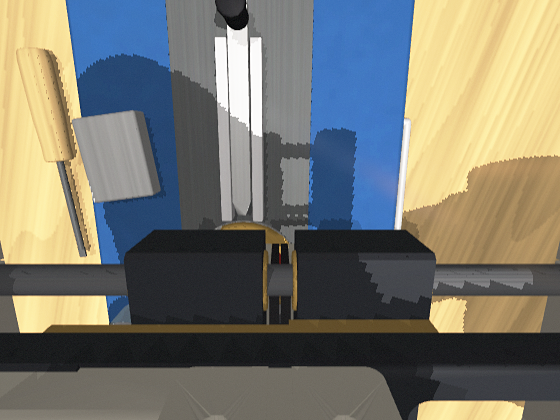

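The wrist view looks towards the post, with the post at about (232,12), the bolt nose at about (240,212) and the closed fingers covering the knob. I'll cross-check these against the top-view estimate.

Run:
```python
import pickle
from h import *
c=pickle.load(open("w1.pkl","rb"))
a=cast(c,(240,212),.088)[:2];b=cast(c,(238,60),.088)[:2]
g1=(cast(c,(229,219),.086)+cast(c,(258,219),.086))[:2]/2
g2=(cast(c,(222,40),.086)+cast(c,(256,40),.086))[:2]/2
print("nose",a,"bolt",b,"guides",g1,g2)
for v in(b-a,g2-g1):print(np.degrees(np.arctan2(-v[1],-v[0])))
disc=np.array([.5057,.063]);e=np.array([.959,.284]);ey=np.array([-.284,.959])
for p in(a,b,g1,g2):print((p-disc)@e,(p-disc)@ey)
```

```text
nose [0.52254336 0.00972083] bolt [ 0.55004163 -0.08866076] guides [0.51880072 0.01467886] [ 0.55281246 -0.1007306 ]
105.61600992332127
106.4205100749811
0.0010214985587616698 -0.05587823333396781
-0.0005480329160016603 -0.1580356906331158
-0.0011596170979508331 -0.05006057545274135
-0.0013186378726657566 -0.17039758448740958
```

>>> {"fn": "carry_out", "kwargs": {"commands": [0,0,-0.5,0,1,0,0,-0.5,0,1,0,0,-0.4,0,1,0,0,-0.2,0,1,0,0,-0.1,0,1,0,0,0,0,1,0,0,0,0,1]}}

```text
time_s: 3.05
tcp_pos: [0.4932, 0.0074, 0.1213]
eef_rot: [-179.9, -0.0, -73.5]
contact_force: [0.7, -0.3, 0.7]
gripper_width: 0.0004
```

>>> {"fn": "carry_out", "kwargs": {"commands": [-0.02,0.07,0,0,1,-0.02,0.07,0,0,1,-0.02,0.07,0,0,1,-0.02,0.07,0,0,1,-0.02,0.06,0,0,1,-0.02,0.06,0,0,1,-0.015,0.05,0,0,1,-0.015,0.05,0,0,1]}}

```text
time_s: 3.85
tcp_pos: [0.484, 0.0251, 0.1198]
eef_rot: [179.6, -0.1, -73.5]
contact_force: [-4.1, -8.6, -0.0]
gripper_width: 0.0006
```

>>> {"fn": "carry_out", "kwargs": {"commands": [-0.015,0.05,0,0,1,-0.015,0.05,0,0,1,-0.015,0.05,0,0,1,0,0,0,0,1,0,0,0,0,1,0,0,0,0,1]}}

```text
time_s: 4.45
tcp_pos: [0.4846, 0.0332, 0.1204]
eef_rot: [180.0, 0.0, -73.5]
contact_force: [-1.4, -2.8, -0.1]
gripper_width: 0.0004
```

Run:
```python
from plant import telemetry,cams
from h import *
s=telemetry.get_state();print(s["tcp_pos"],s["contact_force"])
disc=np.array([.5057,.063]);e=np.array([.959,.284]);ey=np.array([-.284,.959])
p=s["tcp_pos"][:2]-disc;print(p@e,p@ey)
c=cams.capture("top");d=cams.capture("side")
a=cv2.resize(c["frame"][210:290,210:310],None,fx=4,fy=4,interpolation=cv2.INTER_CUBIC)
b=cv2.resize(d["frame"][185:265,190:290],None,fx=4,fy=4,interpolation=cv2.INTER_CUBIC)
cv2.imwrite("pics/p2.png",np.hstack([a,b])[:,:,::-1])
```

```text
[0.48455842 0.03317398 0.120412  ] [-1.38909155 -2.76818959 -0.05537547]
-0.028745359762048346 -0.02259894326908922
```

View pics/p2.png

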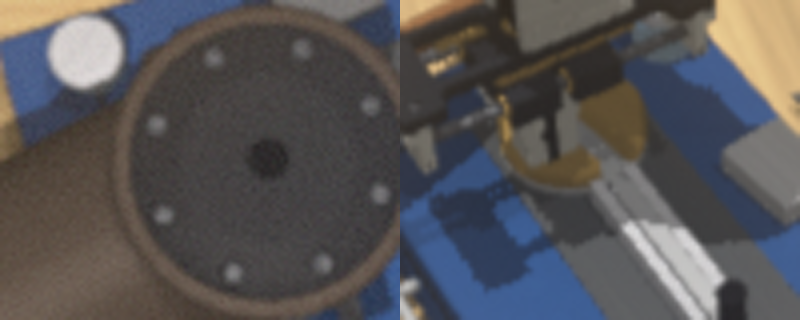

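The top view is blocked by the wrist. The side crop shows the slot nearly in line with the bolt. By finger geometry about 5 mm of push remains. I'll push that, then back off, lift and look.

>>> {"fn": "carry_out", "kwargs": {"commands": [-0.015,0.05,0,0,1,-0.01,0.04,0,0,1,-0.01,0.03,0,0,1,0,0,0,0,1,0,0,0,0,1,0,0,0,0,1]}}

```text
time_s: 5.15
tcp_pos: [0.4832, 0.0379, 0.1204]
eef_rot: [180.0, 0.0, -73.5]
contact_force: [-4.1, -3.9, -0.7]
gripper_width: 0.0006
```

>>> {"fn": "carry_out", "kwargs": {"commands": [0.03,-0.1,0,0,1,0.08,-0.25,0,0,1,0,0,0.5,0,1,0,0,0.5,0,1,0.24,-0.8,0.5,0,1,0.24,-0.8,0.5,0,1,0.24,-0.8,0.2,0,1,0.24,-0.8,0,0,1]}}

```text
time_s: 5.95
tcp_pos: [0.5286, -0.1056, 0.211]
eef_rot: [-179.7, -0.1, -73.4]
contact_force: [0.9, 0.0, 1.0]
gripper_width: 0.0004
```

>>> {"fn": "carry_out", "kwargs": {"commands": [0.24,-0.8,0,0,1,0.24,-0.8,0,0,1,0.24,-0.8,0,0,1,0.24,-0.8,0,0,1,0,0,0,0,1,0,0,0,0,1]}}

```text
time_s: 6.55
tcp_pos: [0.5651, -0.2333, 0.2083]
eef_rot: [-180.0, -0.0, -73.6]
contact_force: [-1.2, -0.5, -0.6]
gripper_width: 0.0004
```

Run:
```python
from plant import telemetry,cams
from h import *
s=telemetry.get_state();print(s["tcp_pos"],s["contact_force"])
c=cams.capture("top");d=cams.capture("side")
b=blob(c["frame"],(0,150,80),(6,255,255),(235,230,300,290))
if b:
    k=cast(c,b[0],.118)[:2];v=k-np.array([.5057,.063]);print(b[0],k,np.degrees(np.arctan2(v[1],v[0]))%360-196.5)
a=cv2.resize(c["frame"][210:290,210:310],None,fx=4,fy=4,interpolation=cv2.INTER_CUBIC)
b=cv2.resize(d["frame"][185:265,190:290],None,fx=4,fy=4,interpolation=cv2.INTER_CUBIC)
cv2.imwrite("pics/p3.png",np.hstack([a,b])[:,:,::-1])
```

```text
[ 0.56510379 -0.23332274  0.20830232] [-1.21009057 -0.51838521 -0.6069913 ]
[266.45945946 267.35135135] [0.47826103 0.05515235] -0.5392710064012931
```

View pics/p3.png

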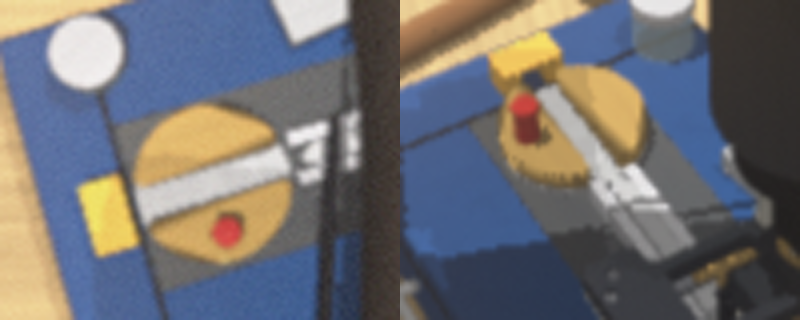

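The knob is now at -0.5° and the slot is in line with the guides, from (140,207) to (285,158) in the crop. Next I'll go behind the post and descend.

>>> {"fn": "carry_out", "kwargs": {"commands": [0.02,0.7,0,0,1,0.02,0.7,0,0,1,0.01,0.6,0,0,1,0,0.2,-0.3,0,1,0,0,-0.6,0,1,0,0,-0.6,0,1,0,0,-0.4,0,1,0,0,0,0,1]}}

```text
time_s: 7.45
tcp_pos: [0.5649, -0.1435, 0.1299]
eef_rot: [179.8, 0.1, -73.5]
contact_force: [-0.1, -0.2, 0.3]
gripper_width: 0.0004
```

>>> {"fn": "carry_out", "kwargs": {"commands": [0,0,-0.2,0,1,0,0,-0.1,0,1,0,0,0,0,1,0,0,0,0,1,0,0,0,0,1]}}

```text
time_s: 7.95
tcp_pos: [0.567, -0.144, 0.1211]
eef_rot: [-179.9, -0.0, -73.5]
contact_force: [-0.0, 1.2, 0.3]
gripper_width: 0.0005
```

>>> {"fn": "carry_out", "kwargs": {"commands": [-0.028,0.096,0,0,1,-0.028,0.096,0,0,1,-0.028,0.096,0,0,1,-0.028,0.096,0,0,1,-0.028,0.096,0,0,1,-0.028,0.096,0,0,1,-0.028,0.096,0,0,1,-0.028,0.096,0,0,1]}}

```text
time_s: 8.75
tcp_pos: [0.5577, -0.113, 0.1206]
eef_rot: [-180.0, -0.0, -73.5]
contact_force: [-0.0, -1.9, 0.7]
gripper_width: 0.0004
```

>>> {"fn": "carry_out", "kwargs": {"commands": [-0.028,0.096,0,0,1,-0.028,0.096,0,0,1,-0.028,0.096,0,0,1,-0.028,0.096,0,0,1]}}

```text
time_s: 9.15
tcp_pos: [0.5532, -0.0975, 0.1206]
eef_rot: [-180.0, 0.0, -73.5]
contact_force: [1.1, -3.0, 0.8]
gripper_width: 0.0006
```

The bolt has entered the slot, with only 3 N of push. I'll go on.

>>> {"fn": "carry_out", "kwargs": {"commands": [-0.028,0.096,0,0,1,-0.028,0.096,0,0,1,-0.028,0.096,0,0,1,-0.028,0.096,0,0,1,-0.028,0.096,0,0,1,-0.028,0.096,0,0,1,-0.028,0.096,0,0,1,-0.028,0.096,0,0,1]}}

```text
time_s: 9.95
tcp_pos: [0.5442, -0.0669, 0.1206]
eef_rot: [180.0, -0.0, -73.5]
contact_force: [0.5, -2.7, 0.8]
gripper_width: 0.0007
```

>>> {"fn": "carry_out", "kwargs": {"commands": [-0.028,0.096,0,0,1,-0.028,0.096,0,0,1,-0.028,0.096,0,0,1,-0.028,0.096,0,0,1,-0.028,0.096,0,0,1,-0.028,0.096,0,0,1,-0.028,0.096,0,0,1,-0.028,0.096,0,0,1]}}

```text
time_s: 10.75
tcp_pos: [0.5352, -0.0361, 0.1206]
eef_rot: [180.0, 0.0, -73.5]
contact_force: [1.1, -2.9, -0.2]
gripper_width: 0.0004
```

>>> {"fn": "carry_out", "kwargs": {"commands": [-0.014,0.048,0,0,1,-0.014,0.048,0,0,1,-0.014,0.048,0,0,1,-0.014,0.048,0,0,1,-0.014,0.048,0,0,1,-0.014,0.048,0,0,1,-0.014,0.048,0,0,1,-0.014,0.048,0,0,1]}}

```text
time_s: 11.55
tcp_pos: [0.5308, -0.021, 0.1205]
eef_rot: [180.0, -0.0, -73.5]
contact_force: [-0.2, -1.2, 0.5]
gripper_width: 0.0005
```

>>> {"fn": "carry_out", "kwargs": {"commands": [-0.014,0.048,0,0,1,-0.014,0.048,0,0,1,-0.014,0.048,0,0,1,0,0,0,0,1]}}

```text
time_s: 11.95
tcp_pos: [0.5291, -0.015, 0.1206]
eef_rot: [-180.0, 0.0, -73.5]
contact_force: [-0.4, -1.5, -0.3]
gripper_width: 0.0005
```

>>> {"fn": "carry_out", "kwargs": {"commands": [-0.007,0.024,0,0,1,-0.007,0.024,0,0,1,0,0,0,0,1]}}

```text
time_s: 12.25
tcp_pos: [0.5286, -0.0133, 0.1205]
eef_rot: [180.0, 0.0, -73.5]
contact_force: [0.4, -2.2, 0.4]
gripper_width: 0.0006
```

>>> {"fn": "carry_out", "kwargs": {"commands": [-0.007,0.024,0,0,1,-0.007,0.024,0,0,1,0,0,0,0,1]}}

```text
time_s: 12.55
tcp_pos: [0.528, -0.0115, 0.1206]
eef_rot: [180.0, -0.0, -73.5]
contact_force: [0.1, -2.6, -0.5]
gripper_width: 0.0005
```

>>> {"fn": "carry_out", "kwargs": {"commands": [-0.005,0.018,0,0,1,0,0,0,0,1]}}

```text
time_s: 12.75
tcp_pos: [0.528, -0.0113, 0.1206]
eef_rot: [180.0, -0.0, -73.5]
contact_force: [1.6, -7.0, -0.8]
gripper_width: 0.0003
```

>>> {"fn": "carry_out", "kwargs": {"commands": [-0.005,0.018,0,0,1,0,0,0,0,1]}}

```text
time_s: 12.95
tcp_pos: [0.5279, -0.0111, 0.1207]
eef_rot: [180.0, -0.1, -73.5]
contact_force: [3.8, -9.7, -1.0]
gripper_width: 0.0003
```

The bolt is against its stop: force rises to 10 N without motion, and the finger is at -77 mm where about -78 was expected. I'll back off, lift and check.

>>> {"fn": "carry_out", "kwargs": {"commands": [0.03,-0.1,0,0,1,0.12,-0.4,0,0,1,0,0,0.5,0,1,0,0,0.6,0,1,0.2,-0.7,0.5,0,1,0.24,-0.8,0.4,0,1,0.24,-0.8,0,0,1,0.24,-0.8,0,0,1]}}

```text
time_s: 13.75
tcp_pos: [0.5713, -0.1547, 0.2014]
eef_rot: [-179.9, 0.0, -73.5]
contact_force: [0.6, 0.9, -0.6]
gripper_width: 0.0007
```

>>> {"fn": "carry_out", "kwargs": {"commands": [0.24,-0.8,0,0,1,0.24,-0.8,0,0,1,0,0,0,0,1,0,0,0,0,1]}}

```text
time_s: 14.15
tcp_pos: [0.5895, -0.2185, 0.1999]
eef_rot: [180.0, 0.1, -73.6]
contact_force: [0.5, 0.8, -0.4]
gripper_width: 0.0003
```

Run:
```python
from plant import telemetry,cams
from h import *
s=telemetry.get_state();print(s["tcp_pos"],s["contact_force"])
c=cams.capture("top");d=cams.capture("side")
disc=np.array([.5057,.063]);ey=np.array([-.284,.959])
b=blob(c["frame"],(0,150,80),(6,255,255),(235,230,300,290))
if b:
    k=cast(c,b[0],.118)[:2];v=k-disc;print("knob deg",np.degrees(np.arctan2(v[1],v[0]))%360-196.5)
a=cv2.resize(c["frame"][190:290,205:305],None,fx=4,fy=4,interpolation=cv2.INTER_CUBIC)
b=cv2.resize(d["frame"][170:270,180:280],None,fx=4,fy=4,interpolation=cv2.INTER_CUBIC)
cv2.imwrite("pics/p4.png",np.hstack([a,b])[:,:,::-1])
import pickle;pickle.dump(c,open("c4.pkl","wb"))
```

```text
[ 0.58951515 -0.21845635  0.1998642 ] [ 0.5255196   0.78108234 -0.35273426]
knob deg -0.5392710064012931
```

View pics/p4.png

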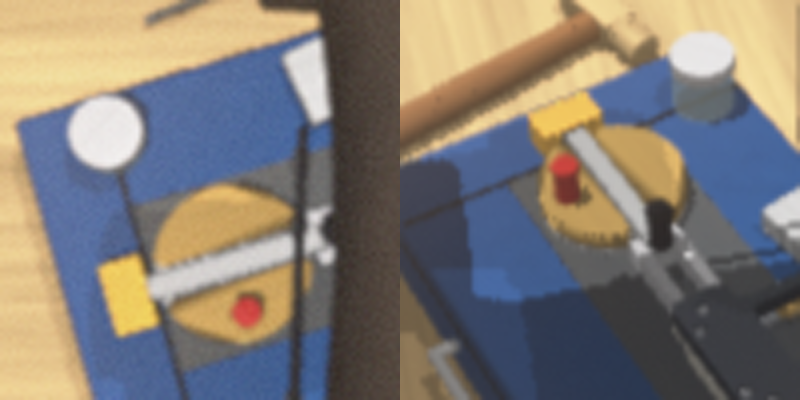

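The bolt runs straight through the slot into the keeper in both views. The post is close to the disc at (658,205) in the crop, and the robot is clear. I'll cast the post's position once as a check and hand in.

Run:
```python
from plant import telemetry,cams,r
from h import *
d=cams.capture("side");p=cast(d,(244.5,221),.118)[:2]-np.array([.5057,.063])
print("post along y",p@np.array([-.284,.959]),telemetry.get_state()["contact_force"])
print(r.close_job())
```

```text
post along y -0.060793167904850606 [-0.44104986  0.79993775  0.61271252]
the job is handed in; nothing more can be done
None
```

The chest is locked as far as I can measure, and the job is handed in; the hand-in gives no verdict. With the fingers closed, I pushed the red knob round from about 0.72 rad to about 0. I then pushed the bolt by its post through the slot and into the keeper, until it met its stop.

- **Disc:** the knob measured -0.5° from lined up, both before and after the bolt went through.
- **Bolt:** the post measured 60.8 mm short of the disc's axis, where home is 60 mm. That puts the bolt about 135 mm along its 136 mm travel.
- **Force:** the readings I took while pushing never passed about 10 N. The last of these came with the bolt no longer moving at its stop.
- **Clear of the lock:** the arm had backed off, and the force reading was only noise, about 1 N.
- **Bystanders:** the jar, block and mallet looked undisturbed in the last pictures. I did not measure any bystander after the moves, and I did not check the pliers or the file separately.

The job took about 14 of the 51 seconds. None of the checks failed or disagreed.

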